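# Set the stop collar and lock the carriage with its pin

### The arm

A 6-joint arm with a two-finger parallel gripper is mounted at the origin on the work surface. World frame = base frame: x ahead of the robot, y to its left, z up, the work surface at z = 0. Lengths are in m, angles in rad, forces in N, time in s.
With the tool pointing down it reaches from about 0.25 to 0.775 m from the base axis. Payload 4 kg.
Tool frame: the origin (TCP) lies midway between the tips of the shut fingers; the grasp point (between the pads) lies 19 mm behind it; y points along the fingers, x is the direction in which the jaws open and shut, and the axes are right-handed (so a half turn about y gives the same grasp; the last joint's range is limited). The gripper opens to 94 mm and grips with 3 to 60 N. Pads are 16 mm wide; open, the fingers measure 119 mm over their backs; the gripper's body (75 mm by 177 mm) begins 78 mm behind the grasp point.
Start: joints at [1.17, 0.087, 1.371, -0, 1.684, -0.103], TCP at [0.161, 0.526, 0.206] pointing down, gripper open.
Joint ranges: [-3.1, 3.1], [-0.76, 2.03], [0.27, 2.55], [-1.08, 4.22], [0.17, 2.65], [-2.57, 2.57]. Speed limits (rad/s): [2.79, 2.79, 3.14, 3.14, 3.14, 3.14].

### API

Orientations are given as [roll, pitch, yaw] about the fixed x, y, z axes, in that order (R = Rz(yaw) Ry(pitch) Rx(roll)).
In Python, from bench import robot gives the robot as it stands.
- The arm moves only by the shell command python3 -m creep 'ROWS'. ROWS is JSON, a list of rows, each a list of 7 numbers: the shift along the tool's x, y, z in mm, then the turn, a rotation vector about the tool's x, y, z in degrees, then the closure in counts, from 0 (fully open) to 255 (shut). A call has 1 to 5 rows; each row is the pose to reach, as a shift and turn from the pose commanded when the call began, along the tool's axes at that moment; what a row does not reach only later rows make up. A row lasts 1/8 s, in which the tool goes at most 62.5 mm and 10.7 degrees, less where a joint would pass 70% of its speed; a pose out of reach is approached as far as the arm can. A call with a gripper value outside its range is refused whole. The fingers move at their own pace and stop on an object; the grip force is fixed at half the most. Time passes only in rows, so rows that repeat a pose let the fingers close. It gives the time, the measured TCP pose, the force and the opening at its end, in the units of the state.
- robot.get_obs(): the state, without advancing time (a new reading comes with each control period).
- robot.snapshot(name): name is "scene" or "top"; returns a dict with "color" (480x640x3 uint8, blue, green, red), "fx", "fy", "cx", "cy" (pixels), "k1" (the pictures are not rectified: a ray, as slopes to the right and down, at radius r is drawn at 1 + k1 r^2 times it, then the intrinsics apply), "world_from_camera" (4x4, takes a point from camera to world coordinates). Camera axes: x right, y down, z forward; pixel columns grow to the right and rows downward; lengths in m; the calibration is good to about 2 mm. A picture is of the moment at which its call begins. There is no depth.
- robot.close_job(): hands the job in, once; it reports no verdict.
Trained networks look in the newest picture that a camera, given by its name, has taken for a name from the list of things; names that differ only in an ending like _2 or _b are one class to them, and where a whole thing is asked for, a point or a joint stands for the part that bears it (a point fixed in the world has none). Each returns a list of dicts, best first, with "p" (0 to 1); they miss things now and then, are a little off and sometimes report something else, mostly with a low value. They report only what shows in the picture. A call takes as long as a camera call. They do not tell look-alikes from the thing itself.
- robot.spot_in(name, camera): "point" ([x, y, z] in m, in world coordinates, good to about 4 mm: the middle of the surface that is visible of it).
- robot.landmark_of(name, camera): "point" ([x, y, z] in m, in world coordinates, good to about 4 mm: a listed point, or the origin of a listed thing).
The state is a dict: "time": time; "joint_positions": joint angles; "qvel": joint speeds; "joint_torque": joint torques, N m; "tool_pos": TCP position; "ee_rot": TCP orientation; "wrist_force": force on the tool from outside, world axes, zero at the start; "wrist_torque": the same for the moment, N m; "width": finger opening in m.
Only numpy, scipy, OpenCV 4.12 (cv2) and the standard library are available. Lean on these libraries where they do the work, as an engineer would, in place of code of your own. Each camera call takes 0.05 s, during which the arm holds its last target.

### The job

On the cream pneumatics stand, spin the knurled collar to raise the carriage until the hole in its blue lug lines up with the pin guide, then push the black-headed locking pin fully home through all the lugs. Leave the other things on the bench where they are.

Things in the scene. Friction and masses are not known exactly. Their poses are not given: they have to be found in the camera images.
- stand: Cream base plate 210 x 270 x 15 mm, fixed to the table. Origin: centre of its underside; x away from the robot, y left, z up. It carries a threaded steel column (18 mm thick, at stand x 0, y -70 mm, top 110 mm above the table), a smooth 12 mm steel post (x 49, y 0, top at 100 mm) and a thin scale plate (x 92, y -70, top at 90 mm).
- guide: Light grey pin guide fixed on the stand at stand x 0, y +60 mm; its height varies. Origin: on the pin's axis; axes as the stand's. Front block: guide x -20 to +34 mm, 40 wide, top 18 above the axis, with a close round bore. Rear lug: plate at x 64 to 74, 50 wide, top 22 above the axis, 18 mm hole. The blue lug must come level with this origin.
- guide_mouth (a point): Centre of the bore's front mouth, on the front face of the guide block (guide x = -20 mm), against which the pin's head seats.
- lug_hole (a point): Centre of the 18 mm hole in the carriage's blue lug (upright plate 50 x 46 mm at guide x 44 to 54, between front block and rear lug). The carriage hangs on the collar and only moves up and down; it starts 8 to 33 mm too low. Aligned when its z equals that of guide; the 12 mm pin passes if within about 2.5 mm.
- collar_top (a point): Centre of the collar's top face, on the column axis. The collar: grey knurled steel disc 98 mm wide, 16 thick, on the threaded column, with two upright pegs. Counter-clockwise seen from above raises collar and carriage 12 mm a turn; clockwise lowers them. It takes 0.08 N m to turn (about 2 N at a peg), stays where it is left, and meets no end stop at the heights needed.
- peg_red (a point): Centre of the top of the collar's red upright drive peg, 10 mm thick, 40 mm tall, 40 mm from the column axis. The column never stands higher than this point.
- peg_yellow (a point): Centre of the top of the collar's yellow drive peg, same size, diametrically opposite the red one.
- pin_centre (a point): Middle of the loose locking pin's steel shank, 12 mm thick, 100 long, rounded, stepped-down nose; own x points to the nose, along guide x. Its black round head, 32 mm wide, 12 thick, lies 50 to 62 mm behind this point, towards the robot. The nose starts in the bore, where the pin slides freely. Fully home, the head bears on the guide block and this point is at guide x = +30 mm; it starts 41 to 49 mm short.
- fitting_brass: Bystander, leave alone: brass push-in fitting, 28 mm wide, 34 mm tall, standing on the stand's base plate near its front edge. Origin at its underside.
- cap_blue: Bystander, leave alone: blue plastic cap, 26 mm wide, 14 mm tall, lying on the base plate near its rear edge. Origin at its underside.
- valve: Bystander, leave alone: grey spool valve block 120 mm long with white ports and a black ball lever, left of the stand. Origin at its underside.
- jar: Bystander, leave alone: amber jar with white lid, 60 mm wide, 75 mm tall, right of the stand. Origin at its underside.
- spare_cap: Bystander, leave alone: loose grey steel end cap, a disc 90 mm wide, 18 mm tall, right of the stand (not used). Origin at its underside.
- wrench: Bystander, leave alone: steel open-ended wrench 200 mm long, left. Origin at its underside.
- screwdriver: Bystander, leave alone: screwdriver 190 mm long, right. Origin at its underside.
- fitting_white: Bystander, leave alone: white plastic fitting, 34 mm tall, left. Origin at its underside.
Not all that is in view belongs to the job. Leave any orange or red look-alike of the part that bears pin_centre alone.

How it is judged:
By the outcome, as a careful person would: the job done as asked, in the order asked, and still so for the second after the job is handed in, with the robot touching nothing.
It also fails if it takes over 67 s, if anything falls off the work surface, if the arm or the gripper's body presses on something with over 40 N, if the wrist force passes 120 N, or if a joint passes its speed limit or range.

## Working session

There is one attempt and no reset: what is moved stays moved. The work goes in short steps, Python scripts to look and compute and a shell command to move; the robot and the scene stay as the last step left them, time stands still between calls to the robot, and variables do not carry over. Pictures are saved under pics/ and viewed, and the job is handed in when it is done.

```bash
ls; mkdir -p pics
python3 - <<'E'
from bench import robot
import cv2
o=robot.get_obs()
print({k:o[k] for k in o})
for c in("scene","top"):
    s=robot.snapshot(c); cv2.imwrite(f"pics/{c}0.png",s["color"]); print(c,s["fx"],s["cx"],s["cy"],s["k1"],s["world_from_camera"])
    for n in ["stand","guide","guide_mouth","lug_hole","collar_top","peg_red","peg_yellow","pin_centre","fitting_brass","cap_blue"]:
        print(n,[([round(float(v),4) for v in d["point"]],round(d["p"],2)) for d in robot.landmark_of(n,c)][:3])
E
```

```text
pics
{'time': 0.0, 'joint_positions': array([ 1.16987563e+00,  8.79696670e-02,  1.37221267e+00, -6.51540718e-05,
        1.68355899e+00, -1.03118085e-01]), 'qvel': array([ 8.66354408e-04, -1.08495006e-03,  3.15365997e-04, -5.64602980e-05,
       -2.92733820e-04, -1.29408618e-03]), 'joint_torque': array([-1.45759611e-05, -3.40193796e+01, -3.02420712e+01,  7.18251150e-02,
        3.32641869e-02, -1.61130342e-04]), 'tool_pos': array([0.16121136, 0.52529514, 0.20431723]), 'ee_rot': array([-1.57063956,  0.00214392,  1.27298662]), 'wrist_force': array([-0.11324829,  0.35589262,  0.56238432]), 'wrist_torque': array([-0.0376027 , -0.01819445, -0.02197355]), 'width': 0.09407089784702012}
scene 534.386327613902 319.6172575560585 234.2623751274319 -0.03181514613189186 [[ 0.04760286  0.60021923 -0.79841771  1.37962719]
 [ 0.99886538 -0.02749298  0.0388857  -0.03637852]
 [ 0.00138907 -0.79936288 -0.60084695  0.77737789]
 [ 0.          0.          0.          1.        ]]
stand [([0.5711, 0.0413, 0.0023], 0.56)]
guide [([0.5612, 0.0983, 0.0716], 0.57), ([0.5857, 0.0123, 0.1175], 0.25)]
guide_mouth
[... 755 characters left out ...]
]
 [ 0.          0.          0.          1.        ]]
stand [([0.5723, 0.0407, 0.0015], 0.97), ([0.586, 0.0098, 0.1113], 0.63)]
guide [([0.559, 0.0989, 0.076], 0.64)]
guide_mouth [([0.5405, 0.0987, 0.0723], 0.86)]
lug_hole [([0.6055, 0.1058, 0.056], 0.66), ([0.6335, -0.423, 0.0017], 0.27)]
collar_top [([0.5401, 0.092, 0.0723], 0.37)]
peg_red [([0.5833, 0.0123, 0.1103], 0.8)]
peg_yellow [([0.5827, -0.0685, 0.1157], 0.81)]
pin_centre [([0.6326, -0.4233, 0.0032], 0.62), ([0.3356, -0.0703, 0.0092], 0.54), ([0.2134, 0.3499, 0.0108], 0.51)]
fitting_brass [([0.4877, 0.035, 0.0128], 0.42)]
cap_blue [([0.4858, 0.0324, 0.0124], 0.56), ([0.6553, 0.0579, 0.0131], 0.48), ([0.5865, 0.0116, 0.1125], 0.42)]
```

View pics/scene0.png

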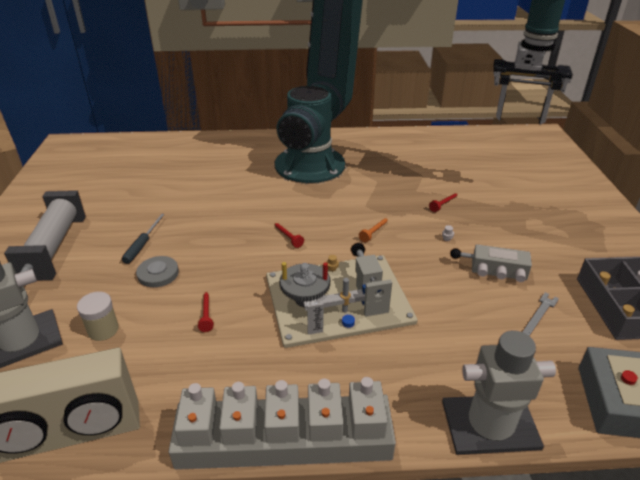

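View pics/top0.png

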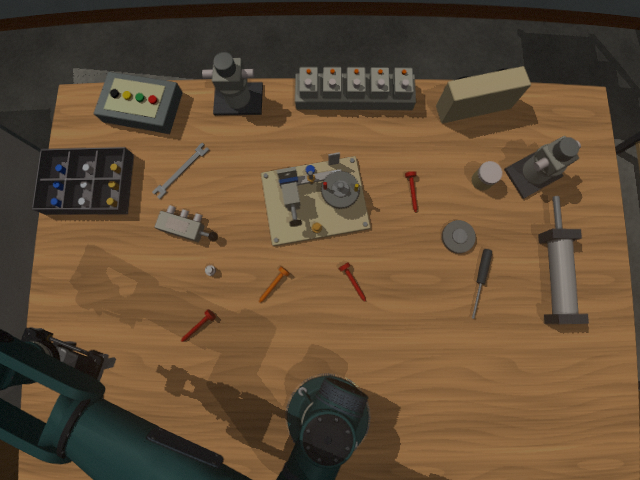

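Run:
```python
import cv2,numpy as np
a=cv2.imread("pics/scene0.png")[225:345,255:420]; b=cv2.imread("pics/top0.png")[150:250,255:375]
cv2.imwrite("pics/z1.png",cv2.resize(a,None,fx=4.8,fy=4.8,interpolation=cv2.INTER_CUBIC))
cv2.imwrite("pics/z2.png",cv2.resize(b,None,fx=6,fy=6,interpolation=cv2.INTER_CUBIC))
```

```text
(no output)
```

View pics/z1.png

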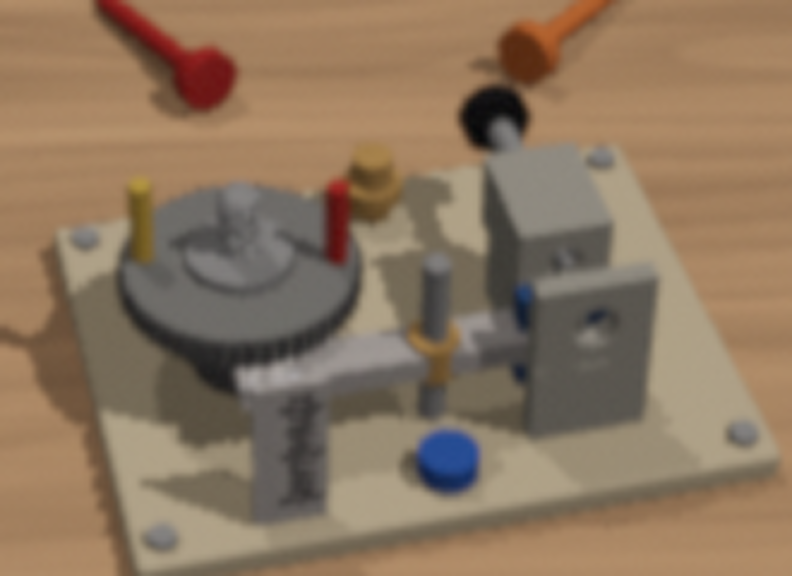

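View pics/z2.png

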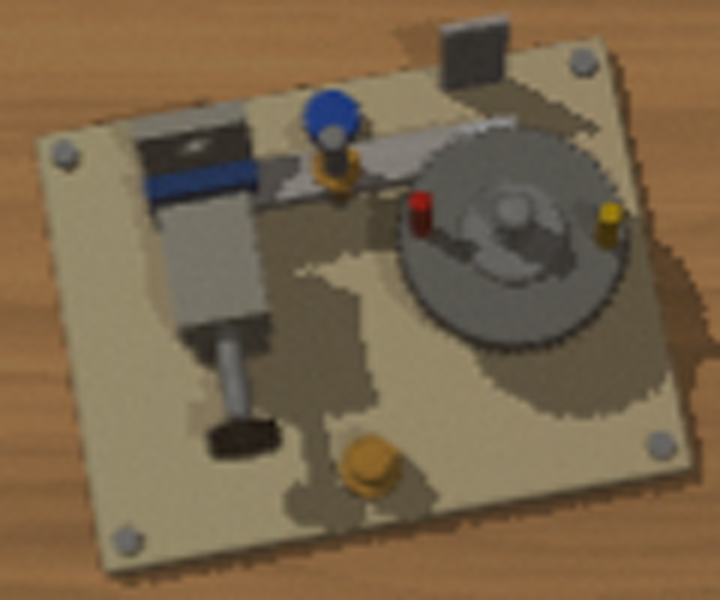

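```bash
cat > h.py <<'E'
from bench import robot
import cv2,numpy as np
def proj(s,P):
    T=np.linalg.inv(s["world_from_camera"]); P=np.atleast_2d(P)
    K=np.array([[s["fx"],0,s["cx"]],[0,s["fy"],s["cy"]],[0,0,1.]])
    return cv2.projectPoints(P.astype(float),cv2.Rodrigues(T[:3,:3])[0],T[:3,3],K,np.array([s["k1"],0,0,0.]))[0][:,0]
def lm(n,c,near=None,r=0.03):
    L=[d for d in robot.landmark_of(n,c) if near is None or np.linalg.norm(np.array(d["point"])[:2]-near)<r]
    return np.array(L[0]["point"]) if L else None
def snap(c,name=None):
    s=robot.snapshot(c)
    if name: cv2.imwrite(f"pics/{name}.png",s["color"])
    return s
E
python3 - <<'E'
from h import *
near=dict(stand=(.572,.041),guide=(.56,.0985),guide_mouth=(.541,.096),lug_hole=(.608,.107),collar_top=(.583,-.029),peg_red=(.5835,.0125),peg_yellow=(.584,-.066),pin_centre=(.54,.095))
R={n:[] for n in near}
for i in range(3):
  for c in("scene","top"):
    s=snap(c)
    for n in near:
        p=lm(n,c,near[n])
        if p is not None: R[n].append(p)
for n in R:
    if R[n]: print(n,len(R[n]),np.mean(R[n],0).round(4),np.std(R[n],0).round(4))
print(robot.get_obs()["time"])
E
```

```text
stand 5 [0.5704 0.0402 0.0016] [0.0019 0.0017 0.001 ]
guide 6 [0.5602 0.0998 0.0749] [0.001  0.0018 0.0026]
guide_mouth 6 [0.5408 0.095  0.074 ] [0.001  0.0019 0.002 ]
lug_hole 6 [0.6068 0.1057 0.0516] [0.0013 0.0018 0.0029]
collar_top 6 [ 0.5824 -0.0292  0.0739] [0.0011 0.0014 0.0009]
peg_red 5 [0.5849 0.0128 0.1152] [0.0018 0.0022 0.0029]
peg_yellow 5 [ 0.5818 -0.0669  0.1144] [0.0019 0.0021 0.0007]
pin_centre 6 [0.5453 0.0953 0.073 ] [0.0012 0.0028 0.0016]
3.8
```

```bash
cat > ov.py <<'E'
from h import *
import pickle
yaw=np.radians(10.0); S=np.array([.5706,.0405])
def W(x,y,z): 
    c,s_=np.cos(yaw),np.sin(yaw); return [S[0]+c*x-s_*y,S[1]+s_*x+c*y,z]
E
python3 - <<'E'
from ov import *
out={}
for c in("scene","top"):
    s=snap(c,c+"1"); out[c]=s
pickle.dump(out,open("cams.pkl","wb"))
for c in out:
    s=out[c]; k=6; a=(255,225,375,345) if c=="scene" else (255,150,380,250)
    if c=="scene": a=(255,230,388,330) ; a=(290,235,420,335)
    x0,y0,x1,y1=a
    im=cv2.resize(s["color"][y0:y1,x0:x1],None,fx=k,fy=k,interpolation=cv2.INTER_CUBIC)
    def line(P,col):
        q=((proj(s,P)-[x0,y0]+.5)*k).astype(int); cv2.polylines(im,[q.reshape(-1,1,2)],False,col,1)
    g=.0745
    def box(x0_,x1_,y0_,y1_,z0,z1,col):
        for z in(z0,z1): line([W(x,y,z) for x,y in((x0_,y0_),(x1_,y0_),(x1_,y1_),(x0_,y1_),(x0_,y0_))],col)
    line([W(x,y,.015) for x,y in((-.105,-.135),(.105,-.135),(.105,.135),(-.105,.135),(-.105,-.135))],(0,255,255))
    box(-.02,.034,.04,.08,g+.018,g+.018,(0,255,0)); box(.064,.074,.035,.085,g+.022,g+.022,(0,255,0))
    box(.044,.054,.035,.085,.0516-.023,.0516+.023,(0,0,255))
    t=np.linspace(0,2*np.pi,40); line([W(.049*np.cos(u),-.07+.049*np.sin(u),.0742) for u in t],(255,255,0))
    cv2.imwrite(f"pics/ov_{c}.png",im)
E
```

```text
(no output)
```

View pics/ov_scene.png

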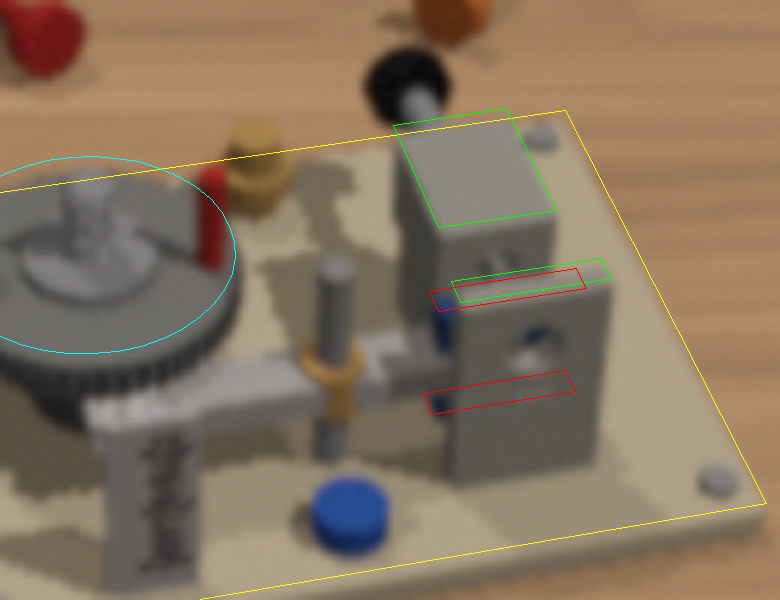

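View pics/ov_top.png

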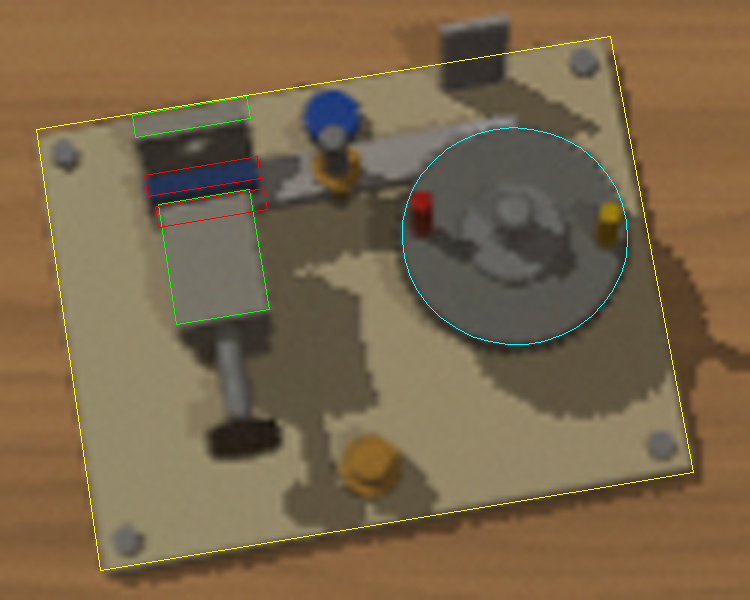

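```bash
cat > go.py <<'E'
import sys
from h import *
from scipy.spatial.transform import Rotation as Ro
def go(p,yawdeg=None):
    o=robot.get_obs(); R=Ro.from_euler("xyz",o["ee_rot"]).as_matrix()
    d=R.T@(np.array(p)-o["tool_pos"])*1000
    y=np.degrees(o["ee_rot"][2]); 
    print("t",round(o["time"],2),"pos",o["tool_pos"].round(4),"yaw",y.round(1),"q6",np.degrees(o["joint_positions"][5]).round(1),"F",o["wrist_force"].round(1),"w",round(o["width"],4),"| shift",d.round(1), "turnY",None if yawdeg is None else round(-(yawdeg-y),1), "tilt",np.degrees(o["ee_rot"][:2]).round(2))
if __name__=="__main__":
    a=[float(v) for v in sys.argv[1:]]; go(a[:3],a[3] if len(a)>3 else None)
E
python3 - <<'E'
import pickle
from h import *
C=pickle.load(open("cams.pkl","rb"))["top"]
K=np.array([[C["fx"],0,C["cx"]],[0,C["fy"],C["cy"]],[0,0,1.]])
px=np.array([[421,199],[611,212]],float)/6-.5+[255,150]
u=cv2.undistortPoints(px.reshape(-1,1,2),K,np.array([C["k1"],0,0,0.]))[:,0]
T=C["world_from_camera"]
P=[]
for a in u:
    d=T[:3,:3]@[a[0],a[1],1]; t=(.1145-T[2,3])/d[2]; P.append(T[:3,3]+t*d)
P=np.array(P);d=P[0]-P[1];print(P,P.mean(0),np.hypot(*d[:2]),np.degrees(np.arctan2(d[1],d[0])))
E
python3 -m creep '[[-36,0,-50,0,10,0,81],[-72,0,-100,0,20,0,81],[-108,0,-150,0,30,0,81],[-144,0,-200,0,40,0,81],[-178,0,-248,0,50,0,81]]'
python3 go.py .5828 -.0284 .2 -124
```

```text
[[ 0.58613773  0.01215724  0.1145    ]
 [ 0.58102688 -0.06745683  0.1145    ]] [ 0.5835823 -0.0276498  0.1145   ] 0.07977794148040358 86.32691920679912
time: 4.53
tool_pos: [0.3472, 0.2812, 0.2058]
ee_rot: [-1.571, -0.001, 0.395]
wrist_force: [0.7, 0.9, 0.4]
width: 0.0642
t 4.53 pos [0.3472 0.2812 0.2058] yaw 22.6 q6 9.1 F [0.7 0.9 0.4] w 0.0642 | shift [  98.5    5.8 -376.4] turnY 146.6 tilt [-8.999e+01 -7.000e-02]
```

```bash
python3 -m creep '[[15,2,-58,0,10,0,81],[30,3,-116,0,20,0,81],[45,4,-174,0,30,0,81],[60,5,-232,0,40,0,81],[75,6,-287,0,50,0,81]]'
python3 go.py .5832 -.0281 .16 -126
```

```text
time: 5.15
tool_pos: [0.5282, 0.0459, 0.1997]
ee_rot: [-1.57, -0.001, -0.479]
wrist_force: [-0.1, 0.1, 0.2]
width: 0.0642
t 5.15 pos [0.5282 0.0459 0.1997] yaw -27.4 q6 26.3 F [-0.1  0.1  0.2] w 0.0642 | shift [ 82.9  39.7 -40.4] turnY 98.6 tilt [-8.996e+01 -3.000e-02]
```

```bash
python3 -m creep '[[40,5,-20,0,10,0,81],[83,15,-40,0,20,0,81],[83,25,-40,0,30,0,81],[83,35,-40,0,40,0,81],[83,40,-40,0,50,0,81]]'
python3 -m creep '[[0,0,0,0,10,0,81],[0,0,0,0,20,0,81],[0,0,0,0,30,0,81],[0,0,0,0,40,0,81],[0,0,0,0,49,0,81]]'
python3 -m creep '[[0,0,0,0,0,0,81]]'
python3 go.py .5832 -.0281 .089 -126
python3 - <<'E'
from h import *
s=snap("scene","s2"); cv2.imwrite("pics/s2z.png",cv2.resize(s["color"][150:340,220:440],None,fx=3,fy=3,interpolation=cv2.INTER_CUBIC))
E
```

```text
time: 5.78
tool_pos: [0.5826, -0.0258, 0.1585]
ee_rot: [-1.572, 0.001, -1.351]
wrist_force: [-0.4, -0.5, 0.5]
width: 0.0641
time: 6.4
tool_pos: [0.5829, -0.0256, 0.1594]
ee_rot: [-1.571, 0.0, -2.205]
wrist_force: [0.5, 0.6, -0.1]
width: 0.0642
time: 6.52
tool_pos: [0.5829, -0.0256, 0.1594]
ee_rot: [-1.571, 0.0, -2.198]
wrist_force: [-0.2, 0.8, 0.1]
width: 0.0642
t 6.53 pos [ 0.5829 -0.0256  0.1594] yaw -126.0 q6 117.9 F [-0.2  0.8  0.1] w 0.0642 | shift [ 1.9 70.4  1.7] turnY 0.0 tilt [-9.001e+01  1.000e-02]
```

View pics/s2z.png

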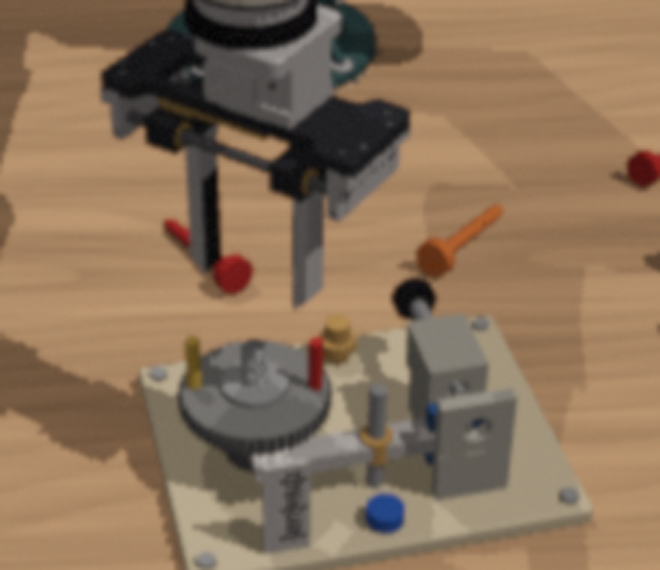

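```bash
python3 -m creep '[[2,30,2,0,0,0,81],[2,55,2,0,0,0,81],[2,70,2,0,0,0,81],[2,70,2,0,0,0,81]]'
python3 -m creep '[[0,0,0,0,-10,0,81],[0,-1,0,0,-20,0,81],[0,-1,0,0,-30,0,81],[0,-1,0,0,-40,0,81],[0,-2,0,0,-50,0,81]]'
python3 go.py .5832 -.0281 .091
python3 - <<'E'
from h import *
s=snap("top","t3"); cv2.imwrite("pics/t3z.png",cv2.resize(s["color"][100:280,220:420],None,fx=3,fy=3,interpolation=cv2.INTER_CUBIC))
s=snap("scene","s3"); cv2.imwrite("pics/s3z.png",cv2.resize(s["color"][170:340,240:440],None,fx=3.5,fy=3.5,interpolation=cv2.INTER_CUBIC))
E
```

```text
time: 7.08
tool_pos: [0.5825, -0.0282, 0.0881]
ee_rot: [-1.573, -0.001, -2.199]
wrist_force: [0.8, -0.2, 0.1]
width: 0.0641
time: 7.7
tool_pos: [0.5841, -0.0284, 0.0928]
ee_rot: [-1.569, -0.001, -1.321]
wrist_force: [0.8, -0.2, -1.5]
width: 0.0641
t 7.7 pos [ 0.5841 -0.0284  0.0928] yaw -75.7 q6 67.4 F [ 0.8 -0.2 -1.5] w 0.0641 | shift [-0.5  1.8 -0.8] turnY None tilt [-8.988e+01 -4.000e-02]
```

View pics/s3z.png

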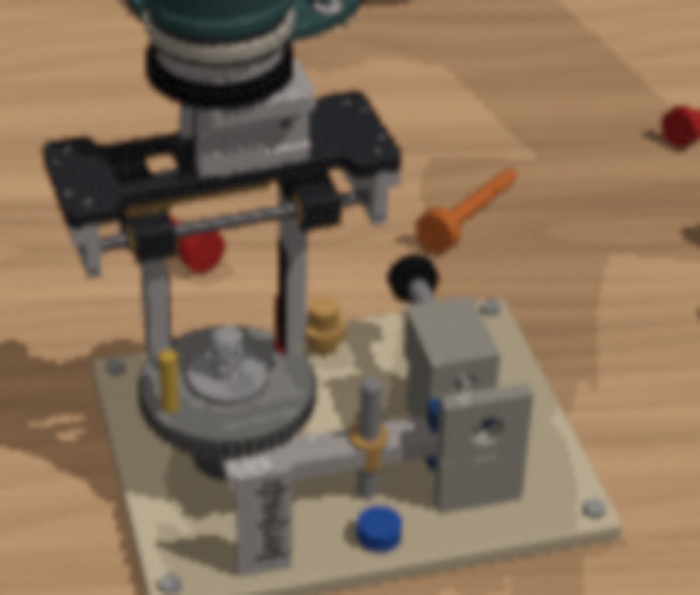

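```bash
python3 -m creep '[[0,0,0,0,-10.5,0,81],[0,0,0,0,-21,0,81],[0,-1,0,0,-31.5,0,81],[0,-1,0,0,-42,0,81],[0,-1,0,0,-52,0,81]]'
python3 -m creep '[[0,0,0,0,-10.5,0,81],[0,0,0,0,-21,0,81],[0,-1,0,0,-31.5,0,81],[0,-1,0,0,-42,0,81],[0,-2,0,0,-52,0,81]]'
python3 -m creep '[[0,0,0,0,-10.5,0,81],[0,0,0,0,-21,0,81],[0,-1,0,0,-31.5,0,81],[0,-1,0,0,-42,0,81],[0,-2,0,0,-52,0,81]]'
python3 go.py .5832 -.0281 .1 140
```

```text
time: 8.43
tool_pos: [0.5846, -0.0282, 0.0944]
ee_rot: [-1.569, -0.003, -0.417]
wrist_force: [0.6, 0.2, 1.9]
width: 0.0642
time: 9.05
tool_pos: [0.5844, -0.0277, 0.0958]
ee_rot: [-1.571, -0.003, 0.491]
wrist_force: [0.5, 1.4, -0.2]
width: 0.0642
time: 9.68
tool_pos: [0.584, -0.0277, 0.0975]
ee_rot: [-1.572, -0.001, 1.398]
wrist_force: [-0.2, 0.7, -1.0]
width: 0.0643
t 9.68 pos [ 0.584  -0.0277  0.0975] yaw 80.1 q6 -88.4 F [-0.2  0.7 -1. ] w 0.0643 | shift [-0.5 -2.5  0.7] turnY -59.9 tilt [-9.01e+01 -8.00e-02]
```

```bash
python3 -m creep '[[0,0,0,0,-10.5,0,81],[0,0,0,0,-21,0,81],[0,-1,0,0,-31.5,0,81],[0,-1,0,0,-42,0,81],[0,-2,0,0,-52,0,81]]'
python3 -m creep '[[0,0,0,0,0,0,163],[0,0,0,0,0,0,163],[0,0,0,0,0,0,163],[0,0,0,0,0,0,163]]'
python3 go.py .5832 -.0281 .1 140
python3 - <<'E'
from h import *
s=snap("scene","s4"); cv2.imwrite("pics/s4z.png",cv2.resize(s["color"][170:340,240:440],None,fx=3.5,fy=3.5,interpolation=cv2.INTER_CUBIC))
for n in("collar_top","peg_red","peg_yellow","lug_hole"):print(n,lm(n,"scene"))
E
```

```text
time: 10.3
tool_pos: [0.5839, -0.0279, 0.0993]
ee_rot: [-1.573, 0.001, 2.306]
wrist_force: [0.4, 0.9, -1.3]
width: 0.0644
time: 10.8
tool_pos: [0.5834, -0.0284, 0.0986]
ee_rot: [-1.571, 0.0, 2.302]
wrist_force: [-0.7, 0.1, -0.2]
width: 0.0342
t 10.8 pos [ 0.5834 -0.0284  0.0986] yaw 131.9 q6 -140.2 F [-0.7  0.1 -0.2] w 0.0342 | shift [ 0.4 -1.4 -0.1] turnY -8.1 tilt [-9.001e+01  1.000e-02]
collar_top [ 0.581  -0.0311  0.0803]
peg_red None
peg_yellow None
lug_hole [0.6086 0.1068 0.0578]
```

View pics/s4z.png

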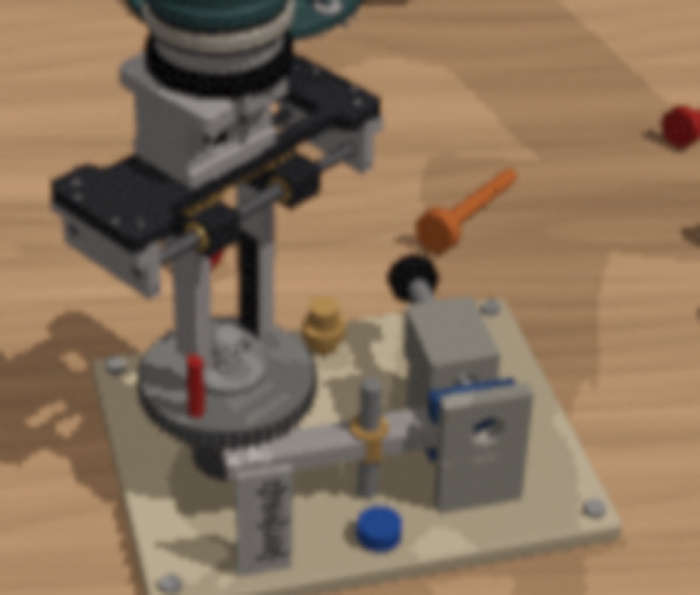

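```bash
python3 -m creep '[[0,0,0,0,10.5,0,163],[0,0,0,0,21,0,163],[0,0,0,0,31.5,0,163],[0,0,0,0,42,0,163],[0,0,0,0,52,0,163]]'
python3 -m creep '[[0,0,0,0,10.5,0,163],[0,0,0,0,21,0,163],[0,0,0,0,31.5,0,163],[0,0,0,0,42,0,163],[0,0,0,0,52,0,163]]'
python3 -m creep '[[0,0,0,0,10.5,0,163],[0,0,0,0,21,0,163],[0,0,0,0,31.5,0,163],[0,0,0,0,42,0,163],[0,0,0,0,52,0,163]]'
python3 -m creep '[[0,0,0,0,10,0,163],[0,0,0,0,20,0,163],[0,0,0,0,30,0,163],[0,0,0,0,36,0,163]]'
python3 go.py .583 -.0283 .1 -60
```

```text
time: 11.68
tool_pos: [0.5833, -0.0284, 0.0984]
ee_rot: [-1.571, -0.0, 1.389]
wrist_force: [0.1, 0.2, -0.4]
width: 0.0337
time: 12.3
tool_pos: [0.5833, -0.0284, 0.0984]
ee_rot: [-1.571, -0.0, 0.482]
wrist_force: [-0.2, 0.0, 0.7]
width: 0.0339
time: 12.92
tool_pos: [0.5833, -0.0284, 0.0984]
ee_rot: [-1.571, 0.0, -0.426]
wrist_force: [-0.7, 0.0, 0.2]
width: 0.0338
time: 13.42
tool_pos: [0.5833, -0.0284, 0.0984]
ee_rot: [-1.571, 0.0, -1.052]
wrist_force: [-0.6, -0.9, 0.4]
width: 0.0338
t 13.43 pos [ 0.5833 -0.0284  0.0984] yaw -60.3 q6 51.9 F [-0.6 -0.9  0.4] w 0.0338 | shift [-0.2 -1.6 -0.2] turnY -0.3 tilt [-90.   0.]
```

Open behind the pegs and push pass 2: −60 → 132 (192°).

```bash
python3 -m creep '[[0,0,0,0,0,0,81],[0,0,0,0,0,0,81],[0,0,0,0,0,0,81],[0,-1,0,0,0,0,81]]'
python3 -m creep '[[0,0,0,0,-10.5,0,81],[0,0,0,0,-21,0,81],[0,-1,0,0,-31.5,0,81],[0,-1,0,0,-42,0,81],[0,-1,0,0,-52,0,81]]'
python3 -m creep '[[0,0,0,0,-10.5,0,81],[0,0,0,0,-21,0,81],[0,-1,0,0,-31.5,0,81],[0,-1,0,0,-42,0,81],[0,-2,0,0,-52,0,81]]'
python3 -m creep '[[0,0,0,0,-10.5,0,81],[0,0,0,0,-21,0,81],[0,-1,0,0,-31.5,0,81],[0,-1,0,0,-42,0,81],[0,-2,0,0,-52,0,81]]'
python3 -m creep '[[0,0,0,0,-10,0,81],[0,0,0,0,-20,0,81],[0,-1,0,0,-30,0,81],[0,-1,0,0,-36,0,81]]'
python3 -m creep '[[0,0,0,0,0,0,163],[0,0,0,0,0,0,163],[0,0,0,0,0,0,163],[0,0,0,0,0,0,163]]'
python3 go.py .583 -.0283 .1 132
```

```text
time: 13.92
tool_pos: [0.5833, -0.0284, 0.0994]
ee_rot: [-1.571, 0.0, -1.048]
wrist_force: [0.1, 0.1, 0.4]
width: 0.064
time: 14.55
tool_pos: [0.5837, -0.0279, 0.1011]
ee_rot: [-1.57, -0.001, -0.135]
wrist_force: [0.6, 1.3, 1.6]
width: 0.0639
time: 15.18
tool_pos: [0.5837, -0.0281, 0.1025]
ee_rot: [-1.571, -0.001, 0.773]
wrist_force: [1.2, 0.4, -1.8]
width: 0.0644
time: 15.8
tool_pos: [0.5839, -0.0283, 0.1044]
ee_rot: [-1.572, -0.0, 1.68]
wrist_force: [2.0, 0.8, -2.0]
width: 0.0638
time: 16.3
tool_pos: [0.5841, -0.0282, 0.1058]
ee_rot: [-1.573, 0.001, 2.307]
wrist_force: [2.0, 0.8, 0.5]
width: 0.0645
time: 16.8
tool_pos: [0.5832, -0.0286, 0.1054]
ee_rot: [-1.57, 0.0, 2.302]
wrist_force: [0.0, -0.5, -1.6]
width: 0.034
t 16.8 pos [ 0.5832 -0.0286  0.1054] yaw 131.9 q6 -140.3 F [ 0.  -0.5 -1.6] w 0.034 | shift [ 0.3  5.4 -0. ] turnY -0.1 tilt [-89.98   0.  ]
```

```bash
python3 -m creep '[[0,0,0,0,10.5,0,163],[0,0,0,0,21,0,163],[0,0,0,0,31.5,0,163],[0,0,0,0,42,0,163],[0,0,0,0,52,0,163]]'
python3 -m creep '[[0,0,0,0,10.5,0,163],[0,0,0,0,21,0,163],[0,0,0,0,31.5,0,163],[0,0,0,0,42,0,163],[0,0,0,0,52,0,163]]'
python3 -m creep '[[0,0,0,0,10.5,0,163],[0,0,0,0,21,0,163],[0,0,0,0,31.5,0,163],[0,0,0,0,42,0,163],[0,0,0,0,52,0,163]]'
python3 -m creep '[[0,0,0,0,10,0,163],[0,0,0,0,20,0,163],[0,0,0,0,30,0,163],[0,0,0,0,36,0,163]]'
python3 -m creep '[[0,0,0,0,0,0,81],[0,0,0,0,0,0,81],[0,0,0,0,0,0,81],[0,-1,0,0,0,0,81]]'
python3 -m creep '[[0,0,0,0,-10.5,0,81],[0,0,0,0,-21,0,81],[0,-1,0,0,-31.5,0,81],[0,-1,0,0,-42,0,81],[0,-1,0,0,-52,0,81]]'
python3 -m creep '[[0,0,0,0,-10.5,0,81],[0,0,0,0,-21,0,81],[0,-1,0,0,-31.5,0,81],[0,-1,0,0,-42,0,81],[0,-2,0,0,-52,0,81]]'
python3 -m creep '[[0,0,0,0,-10.5,0,81],[0,0,0,0,-21,0,81],[0,-1,0,0,-31.5,0,81],[0,-1,0,0,-42,0,81],[0,-2,0,0,-52,0,81]]'
python3 -m creep '[[0,0,0,0,-10,0,81],[0,0,0,0,-20,0,81],[0,-1,0,0,-30,0,81],[0,-1,0,0,-36,0,81]]'
python3 -m creep '[[0,0,0,0,0,0,163],[0,0,0,0,0,0,163],[0,0,0,0,0,0,163],[0,0,0,0,0,0,163]]'
python3 go.py .583 -.0283 .1 132
python3 - <<'E'
from h import *
Z=[];G=[]
for i in range(2):
  for c in ("scene","top"):
    s=snap(c,f"{c}5_{i}"); Z.append(lm("lug_hole",c,(.608,.107))); G.append(lm("guide",c,(.56,.0985)))
print(Z,G)
s=cv2.imread("pics/scene5_1.png");cv2.imwrite("pics/s5z.png",cv2.resize(s[170:340,240:440],None,fx=3.5,fy=3.5,interpolation=cv2.INTER_CUBIC))
E
```

```text
time: 17.42
tool_pos: [0.5833, -0.0286, 0.1055]
ee_rot: [-1.571, 0.0, 1.389]
wrist_force: [-0.4, -0.0, -0.3]
width: 0.034
time: 18.05
tool_pos: [0.5833, -0.0286, 0.1054]
ee_rot: [-1.571, 0.0, 0.481]
wrist_force: [-0.9, 0.5, 0.2]
width: 0.0337
time: 18.68
tool_pos: [0.5832, -0.0286, 0.1055]
ee_rot: [-1.571, 0.0, -0.426]
wrist_force: [-0.5, 0.1, 0.1]
width: 0.0341
time: 19.18
tool_pos: [0.5833, -0.0286, 0.1055]
ee_rot: [-1.571, -0.0, -1.053]
wrist_force: [0.8, 0.7, 0.4]
width: 0.034
time: 19.68
tool_pos: [0.5832, -0.0284, 0.1064]
ee_rot: [-1.571, 0.0, -1.048]
wrist_force: [0.3, -0.9, -0.4]
width: 0.0638
time: 20.3
tool_pos: [0.5837, -0.0279, 0.108]
ee_rot: [-1.57, -0.001, -0.135]
wrist_force: [0.2, 1.7, 1.5]
width: 0.0643
time: 20.92
tool_pos: [0.5837, -0.0281, 0.1095]
ee_rot: [-1.571, -0.001, 0.773]
wrist_force: [1.5, 0.8, -2.1]
width: 0.0643
time: 21.55
tool_pos: [0.5839, -0.0283, 0.1114]
ee_rot: [-1.572, -0.0, 1.68]
wrist_force: [2.8, 0.2, -2.1]
width: 0.0645
time: 22.05
tool_pos: [0.5841, -0.0281, 0.1128]
ee_rot: [-1.573, 0.001, 2.307]
wrist_force: [1.3, 1.3, 0.0]
width: 0.0643
time: 22.55
tool_pos: [0.5832, -0.0286, 0.1124]
ee_rot: [-1.57, 0.0, 2.302]
wrist_force: [-0.3, -0.5, 0.1]
width: 0.0337
t 22.55 pos [ 0.5832 -0.0286  0.1124] yaw 131.9 q6 -140.3 F [-0.3 -0.5  0.1] w 0.0337 | shift [ 0.4 12.4 -0. ] turnY -0.1 tilt [-8.998e+01  1.000e-02]
[array([0.6081, 0.1055, 0.07  ]), array([0.6054, 0.1066, 0.0734]), array([0.6091, 0.109 , 0.0688]), array([0.6045, 0.1073, 0.0717])] [array([0.5618, 0.0982, 0.0729]), array([0.561 , 0.0983, 0.0772]), array([0.5625, 0.0986, 0.072 ]), array([0.5634, 0.0969, 0.0787])]
```

View pics/s5z.png

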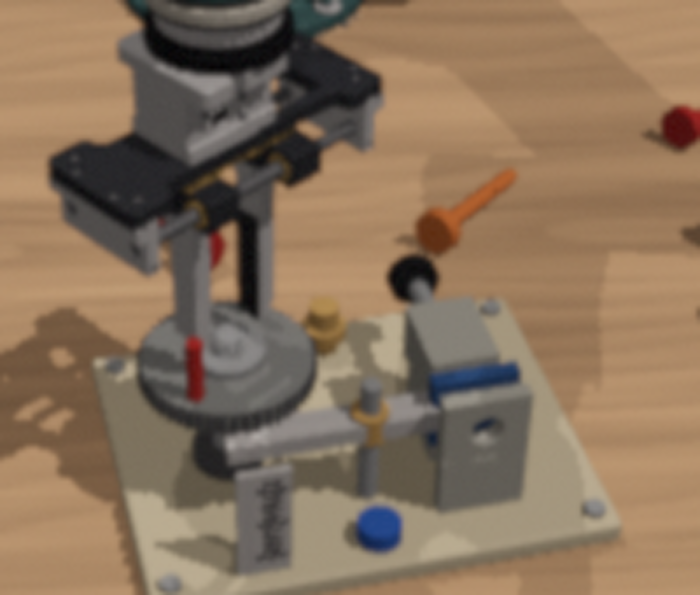

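```bash
cat > ov2.py <<'E'
from ov import *
import sys
tag,L=sys.argv[1],float(sys.argv[2])
C=pickle.load(open("cams.pkl","rb"))
for c,a in(("scene",(350,255,410,320)),("top",(268,160,308,210))):
    s=C[c]; I=cv2.imread(f"pics/{c}{tag}.png"); x0,y0,x1,y1=a; k=9 if c=="scene" else 12
    im=cv2.resize(I[y0:y1,x0:x1],None,fx=k,fy=k,interpolation=cv2.INTER_CUBIC)
    im=np.clip(im.astype(float)*1.6,0,255).astype(np.uint8)
    def line(P,col):
        q=((proj(s,P)-[x0,y0]+.5)*k).round().astype(int); cv2.polylines(im,[q.reshape(-1,1,2)],False,col,1)
    def rect(xa,xb,ya,yb,z,col): line([W(x,y,z) for x,y in((xa,ya),(xb,ya),(xb,yb),(xa,yb),(xa,ya))],col)
    g=.0745
    rect(-.02,.034,.04,.08,g+.018,(0,255,0)); rect(.064,.074,.035,.085,g+.022,(0,255,0)); rect(.044,.054,.035,.085,L+.023,(0,0,255)); rect(.044,.054,.035,.085,L-.023,(0,0,255))
    t=np.linspace(0,2*np.pi,40); line([W(.074,.06+.009*np.cos(u),g+.009*np.sin(u)) for u in t],(0,255,0))
    line([W(.054,.06+.009*np.cos(u),L+.009*np.sin(u)) for u in t],(0,0,255))
    cv2.imwrite(f"pics/ov{tag}_{c}.png",im)
E
python3 ov2.py 5_1 .0713
```

```text
(no output)
```

View pics/ov5_1_scene.png

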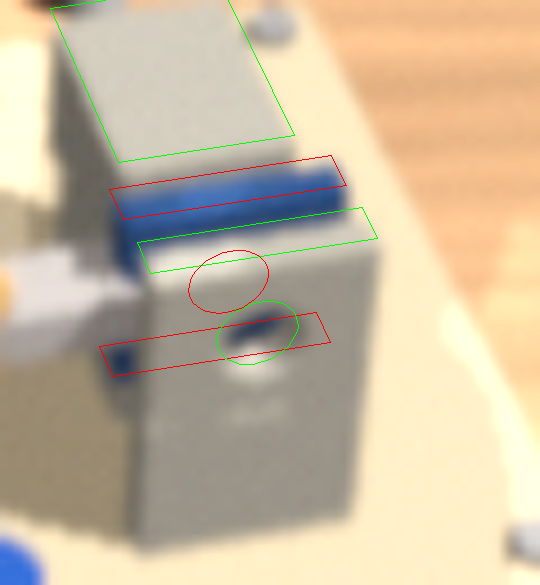

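View pics/ov5_1_top.png

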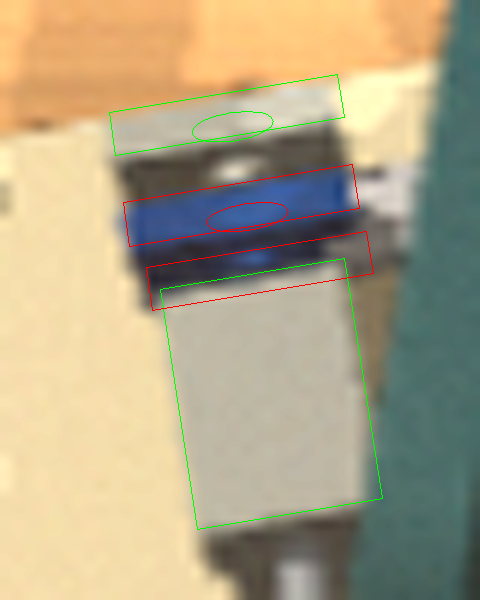

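```bash
python3 -m creep '[[0,0,0,0,10.5,0,163],[0,0,0,0,21,0,163],[0,0,0,0,31.5,0,163],[0,0,0,0,42,0,163],[0,0,0,0,52,0,163]]'
python3 -m creep '[[0,0,0,0,10.5,0,163],[0,0,0,0,21,0,163],[0,0,0,0,31.5,0,163],[0,0,0,0,42,0,163],[0,0,0,0,52,0,163]]'
python3 -m creep '[[0,0,0,0,10.5,0,163],[0,0,0,0,21,0,163],[0,0,0,0,31.5,0,163],[0,0,0,0,42,0,163],[0,0,0,0,52,0,163]]'
python3 -m creep '[[0,0,0,0,10,0,163],[0,0,0,0,20,0,163],[0,0,0,0,30,0,163],[0,0,0,0,36,0,163]]'
python3 -m creep '[[0,0,0,0,0,0,81],[0,0,0,0,0,0,81],[0,0,0,0,0,0,81],[0,-1,0,0,0,0,81]]'
python3 -m creep '[[0,0,0,0,-10.5,0,81],[0,0,0,0,-21,0,81],[0,-1,0,0,-31.5,0,81],[0,-1,0,0,-42,0,81],[0,-1,0,0,-52,0,81]]'
python3 -m creep '[[0,0,0,0,-10.5,0,81],[0,0,0,0,-21,0,81],[0,-1,0,0,-31.5,0,81],[0,-1,0,0,-42,0,81],[0,-2,0,0,-52,0,81]]'
python3 -m creep '[[0,0,0,0,-8,0,81],[0,0,0,0,-12,0,81]]'
python3 go.py .583 -.0283 .1 57
python3 - <<'E'
from h import *
Z=[];G=[]
for i in range(2):
  for c in ("scene","top"):
    s=snap(c,f"{c}6_{i}"); Z.append(lm("lug_hole",c,(.608,.107))); G.append(lm("guide",c,(.56,.0985)))
print(np.array([z-g for z,g in zip(Z,G) if z is not None and g is not None]).round(4),Z)
E
python3 ov2.py 6_1 .0745
```

```text
time: 23.78
tool_pos: [0.5833, -0.0284, 0.1125]
ee_rot: [-1.571, -0.0, 1.389]
wrist_force: [-0.0, -0.5, -0.4]
width: 0.0342
time: 24.4
tool_pos: [0.5833, -0.0284, 0.1125]
ee_rot: [-1.571, -0.0, 0.482]
wrist_force: [-0.3, 0.1, 0.9]
width: 0.034
time: 25.02
tool_pos: [0.5833, -0.0284, 0.1125]
ee_rot: [-1.571, -0.0, -0.426]
wrist_force: [-0.2, -0.7, -0.5]
width: 0.0338
time: 25.52
tool_pos: [0.5833, -0.0284, 0.1125]
ee_rot: [-1.571, 0.0, -1.052]
wrist_force: [0.4, -0.3, 0.4]
width: 0.0338
time: 26.02
tool_pos: [0.5832, -0.0284, 0.1134]
ee_rot: [-1.571, 0.0, -1.048]
wrist_force: [-0.5, -0.4, -0.6]
width: 0.0642
time: 26.65
tool_pos: [0.5837, -0.0279, 0.115]
ee_rot: [-1.57, -0.001, -0.135]
wrist_force: [-0.5, 1.0, 2.2]
width: 0.0642
time: 27.28
tool_pos: [0.5837, -0.0281, 0.1165]
ee_rot: [-1.571, -0.001, 0.773]
wrist_force: [1.0, 0.6, -2.2]
width: 0.064
time: 27.52
tool_pos: [0.5838, -0.0282, 0.1169]
ee_rot: [-1.572, -0.001, 0.979]
wrist_force: [0.9, 1.7, 1.0]
width: 0.0641
t 27.52 pos [ 0.5838 -0.0282  0.1169] yaw 56.1 q6 -64.4 F [0.9 1.7 1. ] w 0.0641 | shift [-0.5 16.9  0.6] turnY -0.9 tilt [-9.005e+01 -6.000e-02]
[[ 0.0491  0.0074  0.0001]
 [ 0.0454  0.0069 -0.0014]
 [ 0.0495  0.0094 -0.0003]
 [ 0.0425  0.0108 -0.0008]] [array([0.6104, 0.1075, 0.0722]), array([0.6056, 0.1054, 0.0779]), array([0.61  , 0.1056, 0.0732]), array([0.605 , 0.1067, 0.0778])]
```

View pics/ov6_1_scene.png

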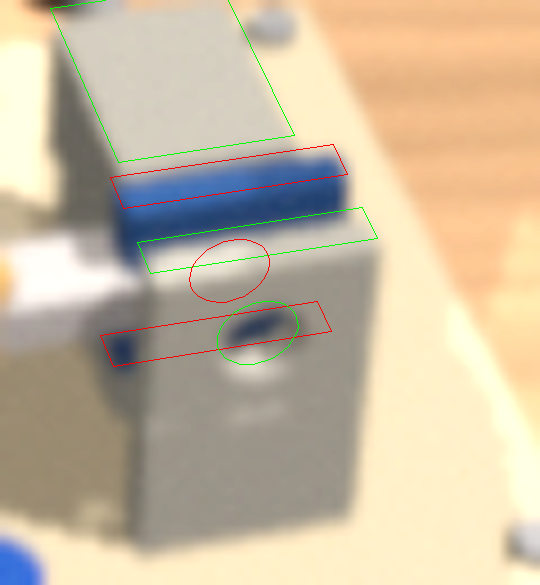

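View pics/ov6_1_top.png

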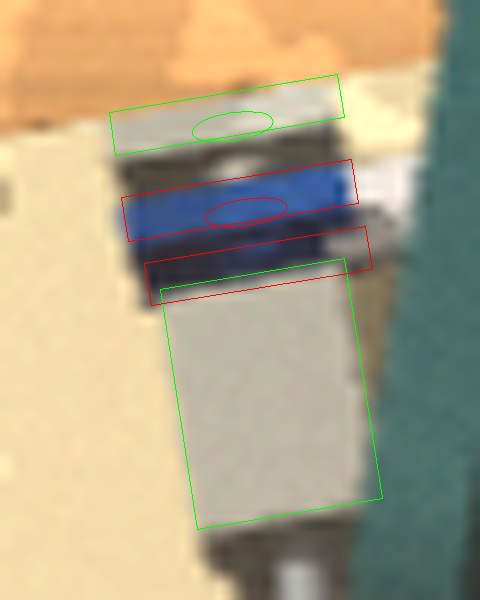

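Run:
```python
from ov import *
C=pickle.load(open("cams.pkl","rb")); s=C["scene"]
I=(cv2.imread("pics/scene6_0.png").astype(float)+cv2.imread("pics/scene6_1.png"))/2
g=.0745
# sample along vertical line through stand y, at the given edge; report intensity profile & subpixel edge
def prof(x,y,z,f,nm,sgn):
    u,v=proj(s,[W(x,y,z)])[0]
    vs=np.arange(v-3,v+6,.1)
    m=np.stack([np.full_like(vs,u),vs],1).astype(np.float32)
    P=np.stack([cv2.remap(I[:,:,k].astype(np.float32),m[:,0],m[:,1],cv2.INTER_LINEAR).ravel() for k in range(3)],1)
    q=f(P); d=np.gradient(cv2.GaussianBlur(q.reshape(-1,1),(1,9),3).ravel())*sgn
    j=d.argmax(); return vs[j]-v
R={"rearTop_lower":[], "blueTop_upper":[],"rearTop_upper":[],"blockTop_low":[]}
for y in np.arange(.042,.080,.004):
    R["rearTop_lower"].append(prof(.074,y,g+.022,lambda P:P.sum(1),"",-1))
    R["rearTop_upper"].append(prof(.064,y,g+.022,lambda P:P[:,2],"",1))
    R["blueTop_upper"].append(prof(.044,y,g+.023,lambda P:P[:,0]-P[:,2],"",1))
    R["blockTop_low"].append(prof(.034,min(max(y,.043),.077),g+.018,lambda P:P.sum(1),"",-1))
d=proj(s,[W(.05,.06,.09),W(.05,.06,.1)]); print("px per mm",(d[0]-d[1])/10)
for k in R: print(k,np.round(R[k],1),np.median(R[k]))
```

```text
px per mm [-0.0331879   0.39021857]
rearTop_lower [2.2 1.5 1.8 2.1 1.5 1.7 1.1 1.4 1.7 2. ] 1.7000000000010687
blueTop_upper [0.9 1.1 1.4 0.8 1.  1.3 1.4 1.  1.2 1.5] 1.1500000000009436
rearTop_upper [0.7 1.  1.3 0.7 0.9 1.2 0.5 0.9 1.1 0.8] 0.9000000000008868
blockTop_low [2.3 2.5 1.8 2.1 2.3 1.7 1.9 2.2 1.6 1.8] 2.000000000001137
```

```bash
python3 -m creep '[[0,0,0,0,5,0,81],[0,-30,0,0,5,0,81],[0,-65,0,0,5,0,81],[0,-65,0,0,5,0,81]]'
python3 - <<'E'
from ov import *
print(W(-.105,.06,.067),W(-.04,.06,.067))
from go import go
p=W(-.105,.06,.18); go(p,100)
for i in range(1):
  for c in ("scene","top"):
    s=snap(c,f"{c}7_{i}"); z=lm("lug_hole",c,(.608,.107)); g=lm("guide",c,(.56,.0985)); print(z,g, lm("guide_mouth",c),lm("pin_centre",c,(.545,.095)))
E
```

```text
time: 28.62
tool_pos: [0.5852, -0.0286, 0.1853]
ee_rot: [-1.577, -0.004, 0.889]
wrist_force: [-0.1, -0.8, -0.3]
width: 0.0645
[np.float64(0.45677629527370234), np.float64(0.08135540652570479), 0.067] [np.float64(0.520788799219496), np.float64(0.09264253807405526), 0.067]
t 28.62 pos [ 0.5852 -0.0286  0.1853] yaw 50.9 q6 -59.3 F [-0.1 -0.8 -0.3] w 0.0645 | shift [  4.4   4.3 169. ] turnY -49.1 tilt [-90.36  -0.22]
None [0.5618 0.0988 0.0725] [0.5411 0.0959 0.0734] [0.5478 0.0971 0.0737]
[0.6079 0.104  0.078 ] [0.5602 0.1009 0.0782] [0.5429 0.0919 0.0725] [0.5456 0.0947 0.0693]
```

```bash
python3 -m creep '[[1,0,40,0,-10,0,255],[2,0,90,0,-20,0,255],[3,2,140,0,-30,0,255],[4,3,169,0,-40,0,255],[4,4,169,0,-49,0,255]]'
python3 -m creep '[[0,0,0,0,0,0,255],[0,0,0,0,0,0,255]]'
python3 go.py .4568 .0814 .067 100
python3 - <<'E'
from h import *
s=snap("scene","s8"); cv2.imwrite("pics/s8z.png",cv2.resize(s["color"][130:340,240:460],None,fx=3,fy=3,interpolation=cv2.INTER_CUBIC))
E
```

```text
time: 29.75
tool_pos: [0.4532, 0.0826, 0.1778]
ee_rot: [-1.572, -0.0, 1.752]
wrist_force: [-0.8, -0.2, -0.6]
width: 0.0176
time: 30.0
tool_pos: [0.4548, 0.0811, 0.1775]
ee_rot: [-1.571, -0.0, 1.742]
wrist_force: [0.3, -0.5, 0.3]
width: 0.0008
t 30.0 pos [0.4548 0.0811 0.1775] yaw 99.8 q6 -96.7 F [ 0.3 -0.5  0.3] w 0.0008 | shift [ -0.  110.5  -2. ] turnY -0.2 tilt [-90.  -0.]
```

View pics/s8z.png

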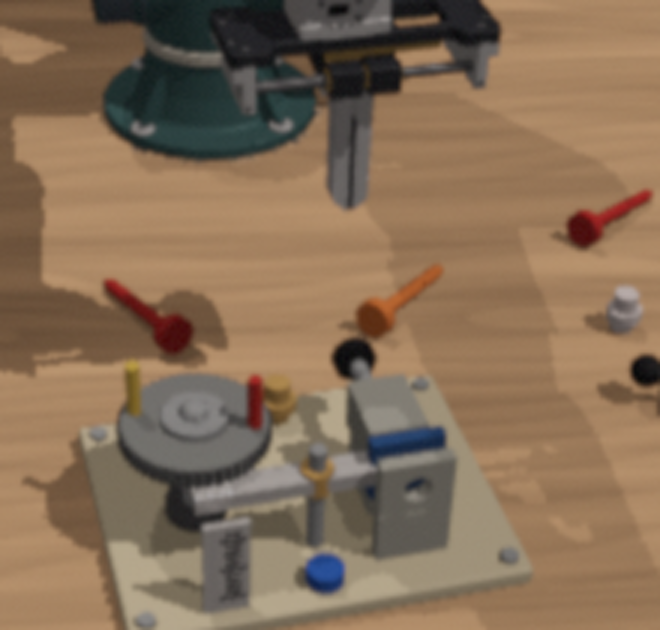

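```bash
python3 -m creep '[[0,40,-2,0,0,0,255],[0,80,-2,0,0,0,255],[0,105,-2,0,0,0,255],[0,110,-2,0,0,0,255],[0,110,-2,0,0,0,255]]'
python3 -m creep '[[0,0,-6,0,0,0,255],[0,0,-12,0,0,0,255],[0,0,-18,0,0,0,255],[0,0,-24,0,0,0,255],[0,0,-28,0,0,0,255]]'
python3 go.py .5208 .0926 .067 100
```

```text
time: 30.68
tool_pos: [0.4571, 0.0814, 0.068]
ee_rot: [-1.571, 0.0, 1.743]
wrist_force: [0.3, -0.0, -0.1]
width: 0.0005
time: 31.3
tool_pos: [0.4845, 0.0865, 0.0674]
ee_rot: [-1.571, -0.0, 1.744]
wrist_force: [-1.1, 0.4, 0.5]
width: 0.0003
t 31.3 pos [0.4845 0.0865 0.0674] yaw 99.9 q6 -96.4 F [-1.1  0.4  0.5] w 0.0003 | shift [ -0.3   0.4 -36.8] turnY -0.1 tilt [-8.999e+01 -1.000e-02]
```

```bash
python3 -m creep '[[0,0,-2,0,0,0,255],[0,0,-5,0,0,0,255],[0,0,-8,0,0,0,255],[0,0,-10,0,0,0,255],[0,0,-12,0,0,0,255]]'
python3 -m creep '[[0,0,-2,0,0,0,255],[0,0,-5,0,0,0,255],[0,0,-8,0,0,0,255],[0,0,-10,0,0,0,255]]'
python3 go.py .5208 .0926 .067 100
```

```text
time: 31.92
tool_pos: [0.4961, 0.0885, 0.0675]
ee_rot: [-1.571, -0.0, 1.744]
wrist_force: [-0.4, 0.2, -0.3]
width: 0.0003
time: 32.42
tool_pos: [0.5061, 0.0902, 0.0675]
ee_rot: [-1.571, -0.0, 1.744]
wrist_force: [-0.9, 0.7, -0.2]
width: 0.0003
t 32.42 pos [0.5061 0.0902 0.0675] yaw 99.9 q6 -96.2 F [-0.9  0.7 -0.2] w 0.0003 | shift [ -0.2   0.5 -14.9] turnY -0.1 tilt [-90.  -0.]
```

```bash
python3 -m creep '[[0,0,-3,0,0,0,255],[0,0,-6,0,0,0,255],[0,0,-9,0,0,0,255],[0,0,-11,0,0,0,255]]'
python3 -m creep '[[0,0,-1,0,0,0,255],[0,0,-2,0,0,0,255],[0,0,-3,0,0,0,255],[0,0,-3,0,0,0,255]]'
python3 go.py .5208 .0926 .067 100
python3 - <<'E'
from h import *
s=snap("scene","s9"); cv2.imwrite("pics/s9z.png",cv2.resize(s["color"][220:330,310:430],None,fx=5,fy=5,interpolation=cv2.INTER_CUBIC))
E
```

```text
time: 32.92
tool_pos: [0.5169, 0.0921, 0.0675]
ee_rot: [-1.571, -0.0, 1.744]
wrist_force: [-1.1, 1.1, 0.7]
width: 0.0004
time: 33.42
tool_pos: [0.5187, 0.0927, 0.0673]
ee_rot: [-1.569, -0.0, 1.744]
wrist_force: [-4.9, -0.4, 2.5]
width: 0.0006
t 33.42 pos [0.5187 0.0927 0.0673] yaw 99.9 q6 -96.0 F [-4.9 -0.4  2.5] w 0.0006 | shift [-0.4  0.3 -2.1] turnY -0.1 tilt [-8.987e+01 -3.000e-02]
```

View pics/s9z.png

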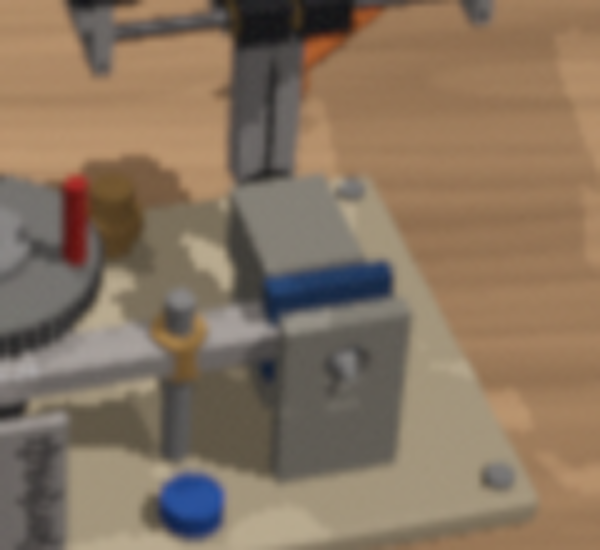

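```bash
python3 -m creep '[[0,0,-1,0,0,0,255],[0,0,-2,0,0,0,255],[0,0,-2,0,0,0,255]]'
python3 go.py .5208 .0926 .067 100
python3 - <<'E'
from h import *
for c in("scene","top"):
    s=snap(c,c+"10"); print(lm("pin_centre",c,(.59,.105)),lm("guide_mouth",c))
s=cv2.imread("pics/top10.png"); cv2.imwrite("pics/t10z.png",cv2.resize(s[150:250,255:375],None,fx=6,fy=6,interpolation=cv2.INTER_CUBIC))
E
```

```text
time: 33.85
tool_pos: [0.5187, 0.0927, 0.0673]
ee_rot: [-1.564, -0.0, 1.745]
wrist_force: [-9.5, -0.7, 6.5]
width: 0.0002
t 33.85 pos [0.5187 0.0927 0.0673] yaw 100.0 q6 -96.0 F [-9.5 -0.7  6.5] w 0.0002 | shift [-0.4  0.3 -2.1] turnY -0.0 tilt [-8.961e+01 -2.000e-02]
None [0.5428 0.0962 0.0727]
None None
```

View pics/t10z.png

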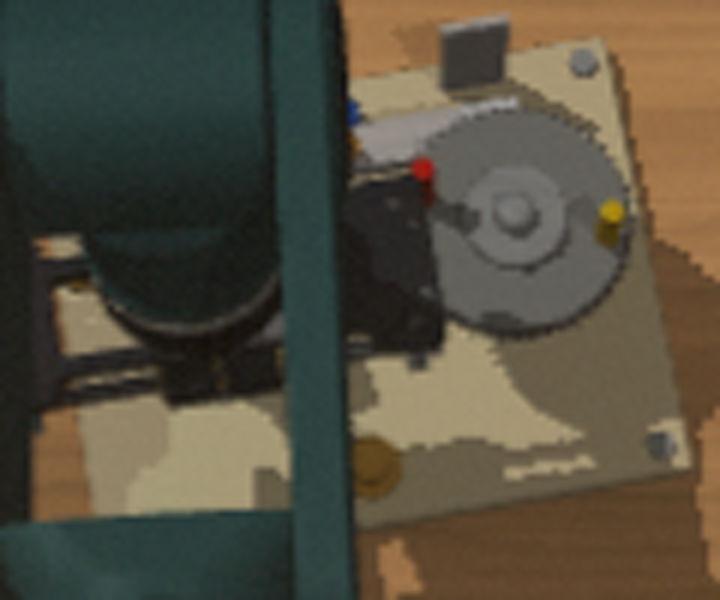

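```bash
python3 -m creep '[[0,0,-2,0,0,0,255],[0,0,-4,0,0,0,255],[0,0,-4,0,0,0,255]]'
python3 go.py .5208 .0926 .067 100
python3 -m creep '[[0,0,10,0,0,0,255],[0,0,30,0,0,0,255],[0,-40,60,0,0,0,255],[0,-100,60,0,0,0,255],[0,-120,100,0,0,0,255]]'
python3 -m creep '[[0,0,60,0,0,0,255],[40,0,120,0,0,0,255],[90,0,140,0,0,0,255],[140,0,150,0,0,0,255],[190,0,150,0,0,0,255]]'
python3 go.py .5208 .0926 .067 100
python3 - <<'E'
from h import *
for c in("scene","top"):
    s=snap(c,c+"11"); print(lm("pin_centre",c,(.59,.105)),lm("guide_mouth",c),lm("lug_hole",c,(.608,.107)))
s=cv2.imread("pics/top11.png"); cv2.imwrite("pics/t11z.png",cv2.resize(s[150:250,255:375],None,fx=6,fy=6,interpolation=cv2.INTER_CUBIC))
s=cv2.imread("pics/scene11.png"); cv2.imwrite("pics/s11z.png",cv2.resize(s[220:330,310:430],None,fx=5,fy=5,interpolation=cv2.INTER_CUBIC))
E
```

```text
time: 34.52
tool_pos: [0.5186, 0.0927, 0.0673]
ee_rot: [-1.554, -0.0, 1.745]
wrist_force: [-20.6, -4.4, 13.0]
width: 0.0004
t 34.52 pos [0.5186 0.0927 0.0673] yaw 100.0 q6 -95.9 F [-20.6  -4.4  13. ] w 0.0004 | shift [-0.5  0.3 -2.1] turnY -0.0 tilt [-8.907e+01 -2.000e-02]
time: 35.15
tool_pos: [0.4305, 0.0763, 0.192]
ee_rot: [-1.581, 0.002, 1.744]
wrist_force: [-0.8, -0.2, 0.3]
width: 0.0005
time: 35.78
tool_pos: [0.2466, 0.2395, 0.1885]
ee_rot: [-1.577, -0.002, 1.744]
wrist_force: [0.8, 0.3, 0.5]
width: 0.0007
t 35.77 pos [0.2466 0.2395 0.1885] yaw 99.9 q6 -65.2 F [0.8 0.3 0.5] w 0.0007 | shift [-192.3  122.6 -244. ] turnY -0.1 tilt [-90.35  -0.13]
None [0.5382 0.0946 0.0729] [0.6078 0.1072 0.0744]
None [0.5416 0.0934 0.0723] [0.6061 0.1058 0.0786]
```

View pics/t11z.png

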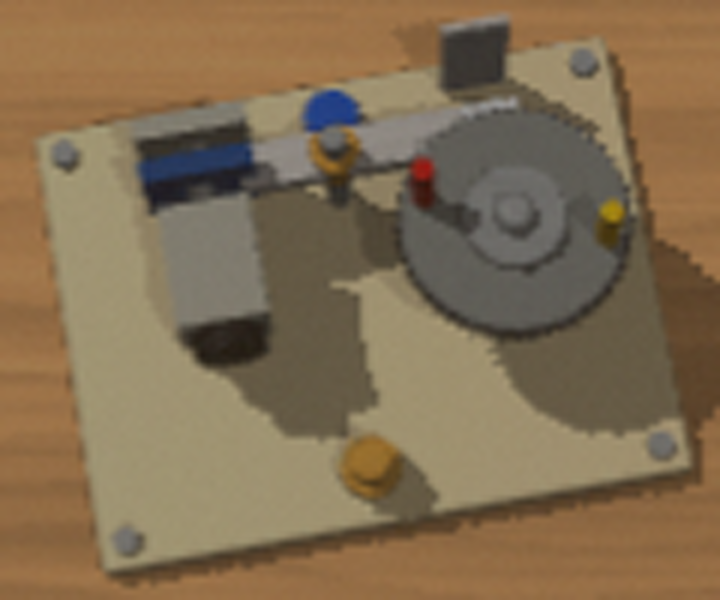

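View pics/s11z.png

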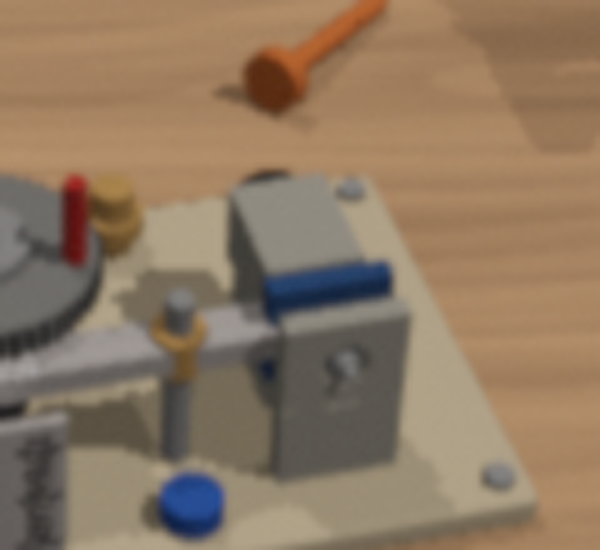

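Run:
```python
from bench import robot
print(robot.get_obs()["time"]); print(robot.close_job())
```

```text
36.175
the job is handed in; nothing more can be done
None
```

I raised the carriage to line up with the pin guide and pushed the black-headed pin home. I handed in at 36.2 s with the arm clear of everything.

**Raising the carriage:** I turned the collar about 710° counter-clockwise in four passes, pushing both pegs with the finger sides. That is about 24 mm of lift.
- **Height check, networks:** they put the lug hole 0.6 mm below the guide axis on average. Single readings ran from 0.1 mm above to 1.4 mm below.
- **Height check, picture edges:** these suggested the lug was about 1 mm high instead. The two disagree slightly, but both are within the 2.5 mm tolerance.

**Pushing the pin:** I used the shut fingers, and forces stayed at about 1 N until a hard stop. The stop held with no movement at about 25 N, about 2 mm short of the spot I had worked out, which is within the measuring error.

**Last pictures:** the head lies against the guide block, the shank shows between the block and the blue lug, and the nose shows in the rear lug's hole. The fitting and cap on the base plate look undisturbed; I did not measure the other bystanders again. After the push the networks no longer found `pin_centre`, so full seating rests on the hard stop and the pictures.

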